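# Index the inking spindle and hold its collar on the flat

### The arm

A 6-joint arm with a two-finger parallel gripper is mounted at the origin on the work surface. World frame = base frame: x ahead of the robot, y to its left, z up, the work surface at z = 0. Lengths are in m, angles in rad, forces in N, time in s.
With the tool pointing down it reaches from about 0.325 to 0.85 m from the base axis. Payload 15.5 kg.
Tool frame: the origin (TCP) lies on the centre line of the jaws, within the pads' length; the fingertips stand 19 mm ahead of it and the grasp point (between the pads) is the TCP (manip.tcp_to_tips is the z of the fingertips in the tool frame, in m); z points along the fingers, y is the line along which they close (so a half turn about z gives the same grasp; the last joint's range is limited). The gripper opens to 91 mm and grips with 3 to 60 N. Pads are 32 mm wide; open, the fingers measure 118 mm over their backs; the gripper's body (76 mm by 178 mm) begins 60 mm behind the grasp point.
Start: joints at [1.065, 0.494, 1.345, -0, 1.302, -0.096], TCP at [0.25, 0.573, 0.233] pointing down, gripper open.
Joint ranges: [-2.91, 2.91], [-0.82, 2.16], [0.22, 2.67], [-1.22, 4.37], [0.12, 2.79], [-3.08, 3.08]. Speed limits (rad/s): [1.89, 1.89, 2.57, 3.01, 3.01, 3.01].

### API

Orientations are given as a rotation vector (axis times angle).
In Python, from rig import manip gives the robot as it stands.
- The arm moves only by the shell command python3 jog.py 'ROWS' [OPENING]. ROWS is a JSON object whose key "offsets" holds a list of rows, 1 to 10 of them, each of 6 numbers: dx, dy, dz in normalised numbers (1 is 800 mm), then a rotation vector rx, ry, rz in shares of pi rad (1.0 is pi rad); each row is the pose to reach, as a shift and turn from the pose commanded when the command began, along the tool's axes at that moment; what a row does not reach only later rows make up. A row lasts 1/10 s, in which the tool goes at most 0.05 m and 0.15 rad, less where a joint would pass 70% of its speed; a pose out of reach is approached as far as the arm can. OPENING is the finger opening in m, set as the command begins (- or left out keeps the last). The fingers move at their own pace and stop on an object; the grip force is fixed at half the most. Time passes only in rows, so rows that do not move let the fingers close. It prints the time, the measured TCP pose, the force, the opening and the grip force at its end. A shift or turn number past 1, either way, is cut back to 1. Input that does not fit is refused with a message, and nothing moves.
- manip.read_state(): the state, without advancing time (a new reading comes with each control period).
- manip.grab_frame(name): name is "scene" or "top"; returns the picture (384x512x3 uint8, blue, green, red); there is no depth.
- manip.calibration(name): a dict with "fx", "fy", "cx", "cy" (pixels), "eye" and "orientation" of the camera in the world. Camera axes: x right, y down, z forward; pixel columns grow to the right and rows downward; lengths in m; the calibration is good to about 2 mm. A picture is of the moment at which its call begins. calibration takes no time and is no camera call.
- manip.finish_job(): hands the job in; it is judged then, once.
The state is a dict: "time": time; "joints": joint angles; "joint_vel": joint speeds; "tau": joint torques, N m; "ee_pos": TCP position; "tool_rot": TCP orientation; "ft_force": force on the tool from outside, world axes, zero at the start; "torque": the same for the moment, N m; "finger_gap": finger opening in m; "grip_force": force on a finger pad.
Only numpy, scipy, OpenCV 4.12 (cv2) and the standard library are available. Lean on these libraries where they do the work, as an engineer would, in place of code of your own. Each camera call takes 0.05 s, during which the arm holds its last target. There are 200 camera calls.

### The job

On the green gear-head, take the upright spindle between your fingers across its bright flat and turn it anticlockwise (seen from above) until it clicks past its detent into the working notch. Then put the steel collar with the set-screw over the spindle with the screw facing the flat, and hold it there level, half-way along the flat and clear of the bearing boss, so that I can do up the screw: finish while still holding the collar, do not let go. Leave the brass ring and the other things on the bench where they are.

Things in the scene. Friction and masses are not known exactly. Their poses are not given: they have to be found in the camera images.
- spindle (a joint): turn of the spindle about its upright axis, rad; grows anticlockwise seen from above, from 0 to a hard stop at 1.3. It rests at 0 at the start. A sprung detent drives it back to 0, with up to about 0.06 N m, until its crest at 0.85; past that it clicks over: it snaps by itself on to the working notch at the stop (1.3) and is held there by about 0.06 N m
- spindle_end (a point): centre of the spindle's top end, on its axis. The spindle is a dark steel upright round bar, 20 mm diameter, standing 46 mm out of the gear-head's bearing boss. A bright flat is milled along its whole length on one side, 6 mm from the axis, so it is 16 mm across the flat, 20 mm elsewhere. The last 4 mm at the top taper to 75 percent
- spindle_flat: the bright flat of the spindle, 15.6 mm wide; origin on the face of the flat half-way along it: 23 mm below the spindle's end, 23 mm above the boss, 6 mm out from the axis. x points straight out of the flat, z up; it turns with the spindle. In the working notch the flat faces away from the robot, within 0.7 rad of the world's +x
- gearhead: green gear-head fixed to the bench, origin at the centre of its underside: foot plate 136 by 112 mm, housing 104 by 84 mm with its top 62 mm above the bench, and on it a round steel bearing boss, 36 mm diameter, 13 mm high, out of which the spindle stands; a black index plunger knob sticks out of its -x side
- collar: loose steel shaft collar, 40 mm outside diameter, 22.5 mm bore, 18 mm high, about 0.13 kg, lying flat on the bench; origin at the centre of its underside, z along its bore, x towards its set-screw. The brass set-screw with a black head sticks out radially along +x, the head (10 mm across) ending 34 mm from the axis
- collar_center (a point): centre of the collar's bore, half-way up its 18 mm height
- screw_tip (a point): inner tip of the set-screw, 4 mm in diameter, 7.2 mm from the collar's axis along +x at half height: it stands 4 mm proud in the bore, so the collar passes over the spindle only with the screw facing the flat (within about 0.3 rad)
- spacer_ring: loose plain brass ring, 48 mm outside, 28 mm bore, 12 mm high, without a screw; not to be used. Origin at the centre of its underside. It and the collar lie left of the gear-head and may be in either place
- composing_stick: loose steel composing stick with type in it, 200 by 55 by 19 mm, bystander; origin at the centre of its underside
- screwdriver: loose screwdriver with a red handle lying on the bench, bystander
- ink_tin: loose ink tin, 72 mm in diameter, 55 mm high, bystander; origin at the centre of its underside
- brayer: loose hand ink roller, about 230 by 118 by 38 mm, bystander; origin on the bench under its roller's middle

How it is judged:
By the outcome, as a careful person would: the job done as asked, in the order asked, and still so for the second after the job is handed in, while the arm keeps its last pose, push and grip.
It also fails if it takes over 53 s, if anything falls off the work surface, if the arm or the gripper's body presses on something with over 40 N, if the wrist force passes 120 N, or if a joint passes its speed limit or range.

## Working session

There is one attempt and no reset: what is moved stays moved. The work goes in short steps, Python scripts to look and compute and a shell command to move; the robot and the scene stay as the last step left them, time stands still between calls to the robot, and variables do not carry over. Pictures are saved under pics/ and viewed, at most 10 in all, crops included, and the job is handed in when it is done.

```bash
ls; mkdir -p pics
python3 - <<'E'
from rig import manip
import cv2
for n in("top","scene"):
    cv2.imwrite(f"pics/{n}0.png",manip.grab_frame(n)); print(n,manip.calibration(n))
print(manip.read_state(),manip.tcp_to_tips)
E
```

```text
jog.py
pics
rig.py
top {'fx': 420.49418811817526, 'fy': 420.49418811817526, 'cx': 266.650572079325, 'cy': 189.98494207325774, 'eye': array([ 0.54275951, -0.07449282,  1.36710806]), 'orientation': array([-2.18698508,  2.20197227, -0.05307609])}
scene {'fx': 372.583055854265, 'fy': 372.583055854265, 'cx': 252.72118570678953, 'cy': 194.93558640655442, 'eye': array([1.22651016, 0.13545709, 0.67132942]), 'orientation': array([-1.41958563, -2.01001043,  0.9366995 ])}
{'time': 0.1, 'joints': array([ 1.06449099e+00,  4.94092837e-01,  1.34605079e+00, -9.20331253e-06,
        1.30251077e+00, -9.55114977e-02]), 'joint_vel': array([-0.00194827, -0.00251493, -0.00282979,  0.00097984, -0.00033567,
        0.00173471]), 'tau': array([ 1.54254893e-03, -8.80239201e+01, -3.82541192e+01,  7.08155916e-02,
        4.83910355e-02, -5.24079041e-05]), 'ee_pos': array([0.2494384 , 0.57272251, 0.23242165]), 'tool_rot': array([-6.40679591e-01, -3.07525732e+00,  1.59682391e-03]), 'ft_force': array([0.59737552, 1.40374939, 0.05896148]), 'torque': array([-0.07065971,  0.05574046, -0.01348507]), 'grip_force': 0.0, 'finger_gap': 0.09165201172860701} 0.019
```

View pics/top0.png

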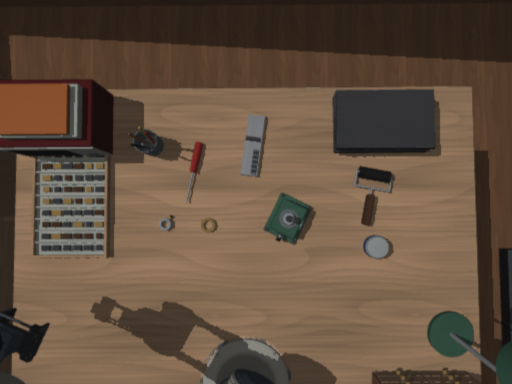

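View pics/scene0.png

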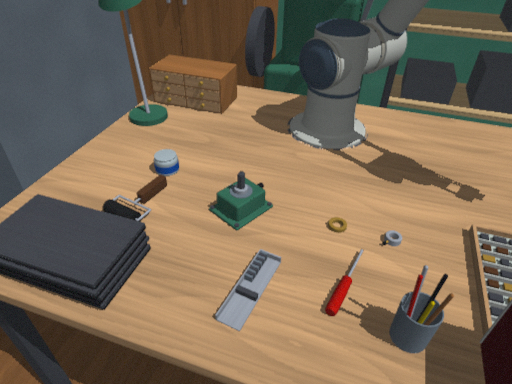

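The top view shows the collar at about (166,224) with its screw to the upper right, the brass ring at (209,226), and the gear-head at (289,218) with its knob at (278,238). I'll enlarge these.

```bash
cat > h.py <<'E'
import numpy as np,cv2
from scipy.spatial.transform import Rotation as R
from rig import manip
def ray(n,u,v,z):
    c=manip.calibration(n); d=R.from_rotvec(c['orientation']).apply([(u-c['cx'])/c['fx'],(v-c['cy'])/c['fy'],1])
    return c['eye']+d*(z-c['eye'][2])/d[2]
def proj(n,p):
    c=manip.calibration(n); q=R.from_rotvec(c['orientation']).inv().apply(np.asarray(p)-c['eye'])
    return q[...,:2]/q[...,2:]*[c['fx'],c['fy']]+[c['cx'],c['cy']]
def crop(im,u,v,w,h,s): 
    return cv2.resize(im[v-h:v+h,u-w:u+w],None,fx=s,fy=s,interpolation=cv2.INTER_CUBIC)
E
python3 - <<'E'
from h import *
t=cv2.imread('pics/top0.png');s=cv2.imread('pics/scene0.png')
a=np.hstack([crop(t,166,222,19,14,10),crop(t,289,216,20,14,10)])
b=np.hstack([crop(s,392,240,19,14,10),crop(s,241,190,20,14,10)])
cv2.imwrite('pics/c1.png',np.vstack([a,b]))
print(ray('top',166,224,.018),ray('top',209,226,.012),ray('top',289,218,.121))
E
```

```text
[0.50456799 0.25153271 0.018     ] [0.49706347 0.11466255 0.012     ] [ 0.52274347 -0.13717573  0.121     ]
```

View pics/c1.png

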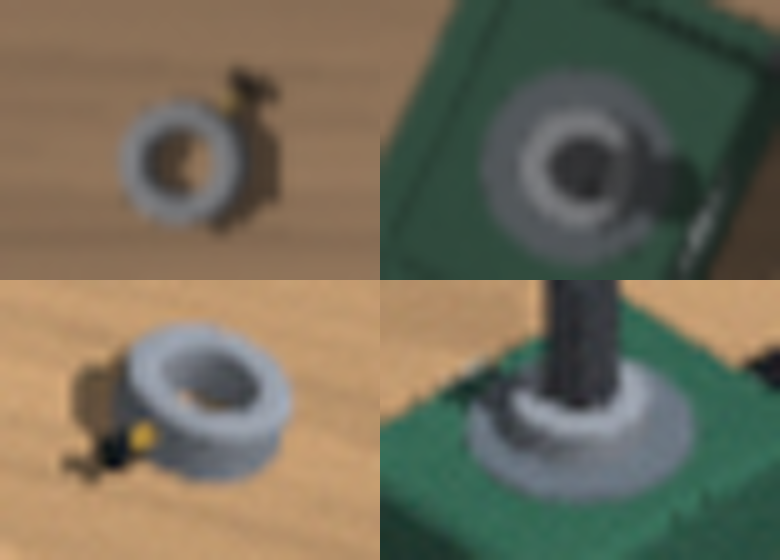

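Upper left: collar with its screw pointing to the upper right. Upper right: spindle dark, centred at about (289.3,218.7) on the boss. Next I need the flat, so I'll enhance the spindle.

Run:
```python
from h import *
f=lambda n:np.mean([manip.grab_frame(n).astype(float) for _ in range(4)],0)
s=f('scene');t=f('top');np.savez('f0.npz',s=s,t=t)
g=lambda im,u,v,w,h,k:np.clip(cv2.resize(im[v-h:v+h,u-w:u+w],None,fx=k,fy=k,interpolation=cv2.INTER_NEAREST)*1.6,0,255)
cv2.imwrite('pics/c2.png',np.hstack([g(s,241,182,10,14,20),np.clip(g(t,289,218,10,14,20)*1.3,0,255)]))
print(s[168:192,230:252].mean(2).astype(int))
print(t[210:228,280:300].mean(2).astype(int))
```

```text
[[162 161 162 160 159 160 159 159 160 159 159 159 158 159 160 158 157 158
  158 156 156 154]
 [160 161 160 161 161 160 161 159 159 160 157 159 159 159 159 161 160 160
  160 159 159 159]
 [159 160 158 159 158 159 159 160 158 158 135 139 142 153 157 156 157 156
  157 157 159 157]
 [157 158 157 157 157 156 156 157 158 138  93  97 103 128 152 157 156 155
  155 157 155 154]
 [154 153 154 154 155 155 155 154 139  99  69  67  75  90 121 148 154 155
  153 153 153 153]
 [150 151 150 151 151 150 150 142 104  75  71  74  76  76  85 139 151 151
  153 152 152 151]
 [150 150 148 147 148 147 147 114  73  67  70  73  73  71  79 142 155 155
  156 155 154 155]
 [148 149 148 147 147 148 148  92  51  58  61  65  65  63  77 146 158 158
  160 159 159 159]
 [145 146 147 147 147 150 155  89  43  48  54  57  60  60  78 146 158 157
  158 157 158 157]
 [139 141 142 143 145 151 156  97  47  49  49  53  60  59  69 119 151 157
  156 157 157 156]
 [139 138 139 138 141 148 151  96  49  47  44  53  57  60  61  81 117 132
  152 157 155 156]
 [140 139 139 137 139 146 149  93  47  45  45  55  60  58  62  76  81  94
  1
[... 2081 characters left out ...]
  97 117 122 107  85  64  50  49  66  68  62  50  47  47  46
   38  36]
 [ 83  87  87  89 101 118 119 112 100  95  93  94  79  59  51  50  47  43
   37  36]
 [ 77  86  87  86  86 102 107 117 119 118 109  97  75  58  67  68  53  42
   38  38]
 [ 69  79  86  87  86  88  90 103 106 106  95  75  71  72  80  81  64  54
   52  50]
 [ 63  70  79  85  86  87  87  88  88  89  86  76  81  82  82  77  68  63
   59  59]
 [ 61  63  68  77  84  86  87  86  86  86  85  84  83  76  69  67  64  62
   55  57]
 [ 61  62  63  67  74  78  82  83  84  85  83  77  75  66  59  62  63  60
   52  65]][ WARN:0@2.314] global loadsave.cpp:1063 imwrite_ Unsupported depth image for selected encoder is fallbacked to CV_8U.
```

View pics/c2.png

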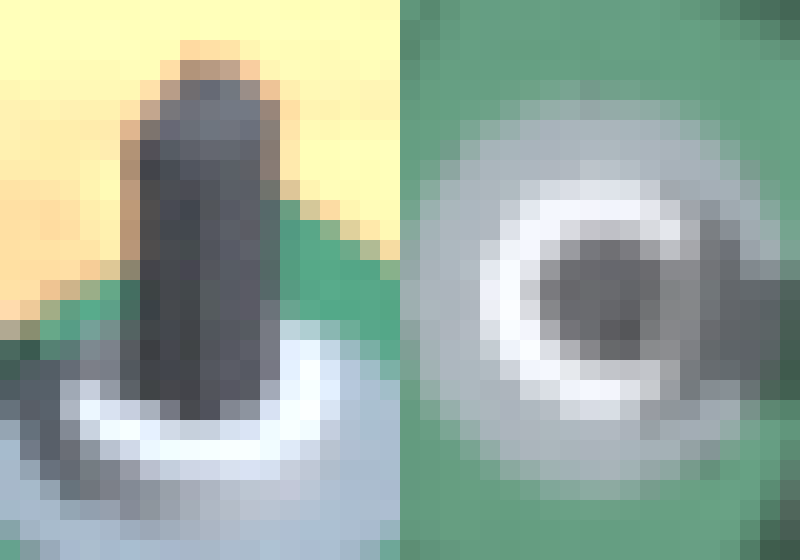

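The spindle is 7.4 px wide in the scene view. In the top view, its right edge (291.5,217)→(290.5,221) is straight and tilted, so the flat faces about −y (≈ −1.8 rad). I'll check that against the gear-head's yaw.

Run:
```python
from h import *
d=np.load('f0.npz');t=d['t'];s=d['s']
# gearhead foot: green mask
m=((t[...,1]>t[...,2]*1.25)&(t[...,1]>t[...,0]*1.02)).astype(np.uint8); m[:,:255]=0;m[:,325:]=0;m[:185]=0;m[250:]=0
m=cv2.morphologyEx(m,cv2.MORPH_CLOSE,np.ones((7,7)))
n,l,st,ce=cv2.connectedComponentsWithStats(m);k=1+st[1:,4].argmax()
c=max(cv2.findContours((l==k).astype(np.uint8),0,2)[0],key=len)[0:]
b=cv2.boxPoints(cv2.minAreaRect(c));P=np.array([ray('top',*q,0.03) for q in b]);print(P[:,:2].round(4))
e=np.diff(P[:,:2],axis=0);print(np.linalg.norm(e,axis=1),np.arctan2(e[:,1],e[:,0]),P.mean(0))
# boss & wide disc centres, spindle
for u,v,z in[(289.0,218.3,.075),(288.6,218.6,.062)]:print(ray('top',u,v,z))
A=np.array([.5215,-.136])
for z in(.062,.075,.121):print(z,proj('top',np.array([*A,z])),proj('scene',np.array([*A,z])))
# collar centre: bright gray
for (u0,u1,v0,v1) in((150,185,208,240),):
    p=t[v0:v1,u0:u1];print(p.mean(2).astype(int)[4:26,4:32])
    yy,xx=np.nonzero(p.max(2)-p.min(2)<12);
    print(len(xx))
```

```text
[[ 0.4869 -0.0615]
 [ 0.602  -0.1171]
 [ 0.5559 -0.2126]
 [ 0.4412 -0.1566]]
[0.12785316 0.10601311 0.1276106 ] [-0.45016546 -2.0207567   2.68788262] [ 0.52149133 -0.13694115  0.03      ]
[ 0.52108677 -0.13948098  0.075     ]
[ 0.51995007 -0.13888761  0.062     ]
0.062 [287.66276341 218.10471524] [240.41767268 190.79996472]
0.075 [287.8632515  218.17258241] [240.37423772 186.87974599]
0.121 [288.60629303 218.42410923] [240.21435646 172.44967681]
[[111 113 113 113 113 113 113 113 113 113 113 113 113 113 113 113 113 113
  113 113 113 113 113 114 113 114 114 114]
 [108 109 110 110 110 110 110 109 110 111 112 113 113 113 113 113 112 113
  113 113 114 114 114 114 114 115 115 115]
 [107 107 106 107 107 107 106 106 106 107 109 110 110 110 110 108  96  98
  106 108 109 110 110 110 110 112 113 113]
 [107 107 107 107 107 107 107 107 107 107 107 107 107 107 106  96  67  65
   81  87 101 107 108 108 107 109 110 110]
 [110 110 110 110 110 110 110 110 110 110 110 110 109 110 109  96  59  37
   49  62  85 106 111 111 111 112 111 112]
 [112 111 112 112 112 113 112 112 113 113 107 105 105 105 109 103
[... 1227 characters left out ...]
 108 108 108 108 104 115 125 121 114 109 111 120 120 104  77  59  57
   65  86  93 107 112 112 112 112 113 113]
 [109 109 109 109 109 109 111 120 115 117 118 117 108 100  77  61  61  65
   88 106 110 112 113 113 113 113 114 114]
 [107 108 107 107 107 107 108 108 105 110 112 110 100  91  69  64  81  88
  103 108 109 109 112 113 113 113 113 114]
 [104 104 104 104 104 104 104 104 104 105 105 105 104 101  89  87  99 102
  104 105 105 105 108 109 109 109 109 109]
 [105 106 106 106 106 106 106 106 106 106 107 106 107 107 106 105 107 107
  107 108 107 108 108 108 109 109 109 109]
 [110 110 110 110 110 110 111 111 111 111 111 111 111 111 111 111 112 112
  112 112 112 112 112 112 112 112 112 112]]
92
```

The foot plate gives a gear-head yaw of −0.45. The flat should therefore start at about −1.75 and work at about −0.45, which agrees with the edge I measured. Next I'll get the collar pose from both views and the first deltas.

```bash
cat >> h.py <<'E'
def delta(x,y,z,yaw):
    "tool-frame shift/turn from the present measured pose to TCP x,y,z pointing down, closing line at yaw"
    s=manip.read_state();r=R.from_rotvec(s['tool_rot'])
    Y=np.array([np.cos(yaw),np.sin(yaw),0]);Z=np.array([0,0,-1.]);
    best=None
    for sg in(1,-1):
        t=R.from_matrix(np.c_[np.cross(sg*Y,Z),sg*Y,Z]);rv=(r.inv()*t).as_rotvec()
        if best is None or np.linalg.norm(rv)<np.linalg.norm(best):best=rv
    print('d',r.inv().apply(np.array([x,y,z])-s['ee_pos']).round(4),best.round(3))
def st():
    s=manip.read_state();Y=R.from_rotvec(s['tool_rot']).as_matrix()[:,1]
    print('t%.2f'%s['time'],s['ee_pos'].round(4),'yaw',np.arctan2(Y[1],Y[0]).round(3),'f',s['ft_force'].round(1),'m',s['torque'].round(2),'gap',s['finger_gap'].round(4),'j',s['joints'].round(2))
E
python3 - <<'E'
from h import *
c=ray('top',164.7,223.8,.018)
print('collar',c, ray('top',171.4,216.5,.009))
# scene: ring crop outer ellipse 128..291 x, 325..  top face ; hole centre
f=lambda x,y:(373+(x+.5)/10-.5,226+(y-280+.5)/10-.5)
print('sc ctr',ray('scene',*f(210,382),.018),'brass',ray('scene',*f(143,437),.009),'head',ray('scene',*f(113,449),.009))
st();delta(.521,-.1375,.18,-1.75)
E
```

```text
collar [0.50523436 0.25570062 0.018     ] [0.52832177 0.23640936 0.009     ]
sc ctr [0.50592936 0.25824104 0.018     ] brass [0.52106953 0.24542582 0.009     ] head [0.527713   0.23877911 0.009     ]Traceback (most recent call last):
  File "<stdin>", line 7, in <module>
  File "h.py", line 23, in st
    print('t%.2f'%s['time'],s['ee_pos'].round(4),'yaw',np.arctan2(Y[1],Y[0]).round(3),'f',s['ft_force'].round(1),'m',s['torque'].round(2),'gap',s['finger_gap'].round(4),'j',s['joints'].round(2))
                                                                                                                                                ^^^^^^^^^^^^^^^^^^^^^
AttributeError: 'float' object has no attribute 'round'
```

```bash
sed -i "s/s\['finger_gap'\].round(4)/round(float(s['finger_gap']),4)/" h.py
python3 -c "
from h import *
st();delta(.521,-.1375,.18,-1.75)"
```

```text
t0.50 [0.2495 0.573  0.2329] yaw 1.16 f [-0.6 -0.4  0.4] m [-0.02  0.04 -0.02] gap 0.091 j [ 1.06  0.49  1.35  0.    1.3  -0.1 ]
d [-0.5326 -0.5429  0.0529] [-0.    -0.    -0.232]
```

Units first: shifts go in shares of 800 mm and turns go in shares of pi rad. So -0.5429 m / 0.8 = -0.6786, -0.5326 m / 0.8 = -0.6658, 2.91 rad / 3.1416 = 0.9263.

```bash
python3 jog.py '{"offsets":[[-0.6658, -0.6786, 0.025, 0, 0, 0.9263], [-0.6658, -0.6786, 0.025, 0, 0, 0.9263], [-0.6658, -0.6786, 0.025, 0, 0, 0.9263], [-0.6658, -0.6786, 0.025, 0, 0, 0.9263], [-0.6658, -0.6786, 0.025, 0, 0, 0.9263], [-0.6658, -0.6786, 0.025, 0, 0, 0.9263], [-0.6658, -0.6786, 0.025, 0, 0, 0.9263], [-0.6658, -0.6786, 0.025, 0, 0, 0.9263], [-0.6658, -0.6786, 0.025, 0, 0, 0.9263], [-0.6658, -0.6786, 0.025, 0, 0, 0.9263]]}' 0.05; python3 -c "
from h import *
st();delta(.521,-.1375,.18,-1.75)"
```

```text
time: 1.5
ee_pos: [0.4284, 0.1041, 0.22]
tool_rot: [2.57, 1.806, 0.001]
ft_force: [1.8, 1.0, -0.1]
finger_gap: 0.0498
grip_force: 0.0
t1.50 [0.4284 0.1041 0.22  ] yaw -0.346 f [ 1.8  1.  -0.1] m [-0.07  0.09 -0.05] gap 0.0498 j [0.1  0.25 1.79 0.   1.09 0.45]
d [-0.1959  0.169   0.0401] [ 0.000e+00 -1.000e-03  1.404e+00]
```

In the tool's units: -0.196 m / 0.8 = -0.245, 0.169 m / 0.8 = 0.2113, 1.404 rad / 3.1416 = 0.4469.

```bash
python3 jog.py '{"offsets":[[-0.245, 0.2113, 0.05, 0, 0, 0.4469], [-0.245, 0.2113, 0.05, 0, 0, 0.4469], [-0.245, 0.2113, 0.05, 0, 0, 0.4469], [-0.245, 0.2113, 0.05, 0, 0, 0.4469], [-0.245, 0.2113, 0.05, 0, 0, 0.4469], [-0.245, 0.2113, 0.05, 0, 0, 0.4469], [-0.245, 0.2113, 0.05, 0, 0, 0.4469], [-0.245, 0.2113, 0.05, 0, 0, 0.4469], [-0.245, 0.2113, 0.05, 0, 0, 0.4469], [-0.245, 0.2113, 0.05, 0, 0, 0.4469]]}'
python3 - <<'E'
from h import *
st();delta(.521,-.1375,.100,-1.75)
s=manip.grab_frame('scene');t=manip.grab_frame('top')
cv2.imwrite('pics/p1.png',np.hstack([crop(s,241,170,40,40,5),crop(t,289,215,40,40,5)]))
# fingertip check
p=manip.read_state()['ee_pos'];print(proj('scene',p+[0,0,-.019]),proj('top',p+[0,0,-.019]))
E
```

```text
time: 2.5
ee_pos: [0.522, -0.1352, 0.1798]
tool_rot: [3.129, -0.282, 0.0]
ft_force: [-0.8, -0.2, -0.0]
finger_gap: 0.0496
grip_force: 0.0
t2.50 [ 0.522  -0.1352  0.1798] yaw -1.75 f [-0.8 -0.2 -0. ] m [-0.04  0.17  0.02] gap 0.0496 j [-0.36  0.44  1.62  0.    1.08  1.39]
d [-0.0006  0.0025  0.0798] [ 0. -0. -0.]
[240.34966027 159.3855277 ] [288.9714854  218.48426357]
```

View pics/p1.png

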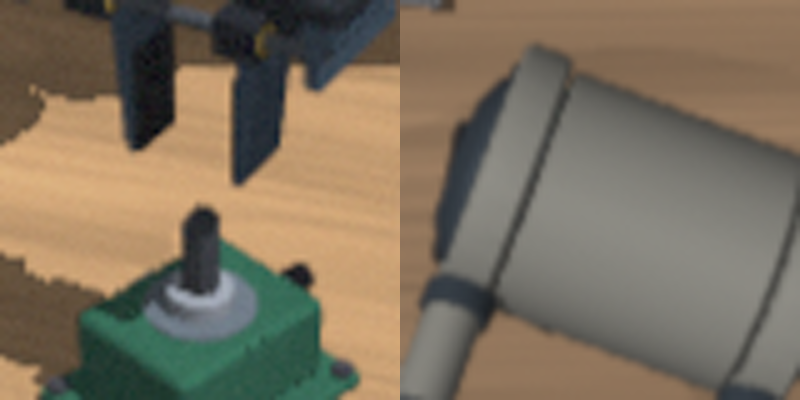

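Seen from the scene camera, the jaw midpoint (crop x≈200) lines up with the spindle (crop x≈202), so I can go down and grip.

In the tool's units: 0.078 m / 0.8 = 0.0975, 0.04 m / 0.8 = 0.05.

```bash
python3 jog.py '{"offsets":[[0, 0.0013, 0.05, 0, 0, 0], [0, 0.0013, 0.0975, 0, 0, 0], [0, 0.0013, 0.0975, 0, 0, 0], [0, 0.0013, 0.0975, 0, 0, 0]]}'; python3 -c "
from h import *
st()"; python3 jog.py '{"offsets":[[0, 0, 0, 0, 0, 0], [0, 0, 0, 0, 0, 0], [0, 0, 0, 0, 0, 0], [0, 0, 0, 0, 0, 0], [0, 0, 0, 0, 0, 0], [0, 0, 0, 0, 0, 0]]}' 0.0;python3 -c "
from h import *
st()"
```

```text
time: 3.0
ee_pos: [0.5218, -0.136, 0.1022]
tool_rot: [-3.13, 0.27, 0.002]
ft_force: [0.8, -0.9, 0.4]
finger_gap: 0.0499
grip_force: 0.0
t3.00 [ 0.5218 -0.136   0.1022] yaw -1.743 f [ 0.8 -0.9  0.4] m [-0.02  0.18  0.02] gap 0.0499 j [-0.37  0.54  1.7  -0.    0.9   1.38]
time: 3.6
ee_pos: [0.522, -0.1367, 0.1023]
tool_rot: [3.129, -0.271, 0.001]
ft_force: [-2.8, -5.5, 5.8]
finger_gap: 0.0151
grip_force: 30.0
t3.60 [ 0.522  -0.1367  0.1023] yaw -1.744 f [-2.8 -5.5  5.8] m [-0.94  0.61 -0.01] gap 0.0151 j [-0.37  0.54  1.7  -0.    0.9   1.38]
```

The gap is 15–16 mm, so the jaws are across the flat. Now I turn it about the axis, which lies 2–3 mm from the TCP along tool +y.

In the tool's units: -0.0024 m / 0.8 = -0.003, -0.0023 m / 0.8 = -0.0029, -1.32 rad / 3.1416 = -0.4202.

```bash
python3 jog.py '{"offsets":[[-0.0005, 0, 0, 0, 0, -0.0477], [-0.0009, 0.0001, 0, 0, 0, -0.0955], [-0.0014, 0.0004, 0, 0, 0, -0.1432], [-0.0018, 0.0005, 0, 0, 0, -0.191], [-0.0021, 0.0009, 0, 0, 0, -0.2387], [-0.0025, 0.0011, 0, 0, 0, -0.2865], [-0.0028, 0.0016, 0, 0, 0, -0.3342], [-0.0029, 0.002, 0, 0, 0, -0.382], [-0.003, 0.0024, 0, 0, 0, -0.4202], [-0.003, 0.0024, 0, 0, 0, -0.4202]]}'; python3 -c "
from h import *
st()"; python3 jog.py '{"offsets":[[0, 0, 0, 0, 0, 0], [0, 0, 0, 0, 0, 0], [0, 0, 0, 0, 0, 0]]}';python3 -c "
from h import *
st()"
```

```text
time: 4.6
ee_pos: [0.5186, -0.1356, 0.1022]
tool_rot: [-2.633, -1.708, -0.001]
ft_force: [-1.0, 19.4, 14.0]
finger_gap: 0.0153
grip_force: 30.0
t4.60 [ 0.5186 -0.1356  0.1022] yaw -0.42 f [-1.  19.4 14. ] m [ 3.17  0.34 -0.35] gap 0.0153 j [-0.37  0.54  1.71  0.    0.9   0.05]
time: 4.9
ee_pos: [0.5186, -0.1356, 0.1022]
tool_rot: [-2.637, -1.702, -0.001]
ft_force: [-2.0, 19.8, 14.5]
finger_gap: 0.0156
grip_force: 30.0
t4.90 [ 0.5186 -0.1356  0.1022] yaw -0.425 f [-2.  19.8 14.5] m [ 3.18  0.32 -0.26] gap 0.0156 j [-0.37  0.54  1.71  0.    0.9   0.05]
```

It turned with the grip kept (gap 15.5 mm, yaw −0.42). I'll ease off the side force; the two force-free poses give the spindle axis as the pole of the turn.

In the tool's units: 0.0014 m / 0.8 = 0.0018, -0.0006 m / 0.8 = -0.0008.

```bash
python3 jog.py '{"offsets":[[0.0018, -0.0008, -0.0006, 0, 0, 0], [0.0018, -0.0008, -0.0006, 0, 0, 0], [0.0018, -0.0008, -0.0006, 0, 0, 0]]}'; python3 -c "
from h import *
st()"
```

```text
time: 5.2
ee_pos: [0.5186, -0.1354, 0.1023]
tool_rot: [-2.638, -1.703, 0.0]
ft_force: [-3.4, 7.2, 3.8]
finger_gap: 0.016
grip_force: 30.0
t5.20 [ 0.5186 -0.1354  0.1023] yaw -0.424 f [-3.4  7.2  3.8] m [ 1.02  0.56 -0.28] gap 0.016 j [-0.37  0.54  1.71  0.    0.9   0.06]
```

Solving from the two poses puts the axis at (0.5195, −0.1383). Its offset from the TCP along the flat normal is 2.0 mm, exactly as expected. Release, rise and look.

In the tool's units: -0.1 m / 0.8 = -0.125, -0.08 m / 0.8 = -0.1.

```bash
python3 jog.py '{"offsets":[[0, 0, 0, 0, 0, 0], [0, 0, 0, 0, 0, 0], [0, 0, 0, 0, 0, 0], [0, 0, -0.05, 0, 0, 0], [0, 0, -0.1, 0, 0, 0], [0, 0, -0.125, 0, 0, 0]]}' 0.055
python3 - <<'E'
from h import *
st();delta(.5056,.257,.12,.85)
E
```

```text
time: 5.8
ee_pos: [0.5201, -0.1365, 0.2053]
tool_rot: [2.637, 1.703, 0.003]
ft_force: [-0.1, -0.1, -0.4]
finger_gap: 0.0549
grip_force: 0.0
t5.80 [ 0.5201 -0.1365  0.2053] yaw -0.424 f [-0.1 -0.1 -0.4] m [-0.11  0.11 -0.07] gap 0.0549 j [-0.37  0.4   1.6  -0.    1.14  0.06]
d [ 0.3526 -0.1755  0.0847] [ 0.003  0.002 -1.274]
```

In the tool's units: 0.353 m / 0.8 = 0.4413, 0.06 m / 0.8 = 0.075, -1.274 rad / 3.1416 = -0.4055.

```bash
python3 jog.py '{"offsets":[[0.4413, -0.22, 0.075, 0, 0, -0.4055], [0.4413, -0.22, 0.075, 0, 0, -0.4055], [0.4413, -0.22, 0.075, 0, 0, -0.4055], [0.4413, -0.22, 0.075, 0, 0, -0.4055], [0.4413, -0.22, 0.075, 0, 0, -0.4055], [0.4413, -0.22, 0.075, 0, 0, -0.4055], [0.4413, -0.22, 0.075, 0, 0, -0.4055], [0.4413, -0.22, 0.075, 0, 0, -0.4055], [0.4413, -0.22, 0.075, 0, 0, -0.4055], [0.4413, -0.22, 0.075, 0, 0, -0.4055]]}' 0.06
python3 - <<'E'
from h import *
st();delta(.5056,.257,.0215,.85)
s=manip.grab_frame('scene');t=manip.grab_frame('top')
cv2.imwrite('pics/p2.png',np.hstack([crop(s,392,215,40,45,6),crop(s,241,182,26,45,6)]))
print(t[210:228,280:300].mean(2).astype(int)) if 0 else None
E
```

```text
time: 6.8
ee_pos: [0.5036, 0.2593, 0.1419]
tool_rot: [-1.102, -2.942, 0.0]
ft_force: [-1.1, -0.8, -0.3]
finger_gap: 0.0601
grip_force: 0.0
t6.80 [0.5036 0.2593 0.1419] yaw 0.854 f [-1.1 -0.8 -0.3] m [-0.03 -0.   -0.02] gap 0.0601 j [ 0.37  0.52  1.6  -0.    1.03 -0.48]
d [-0.003  -0.0004  0.1204] [-0.     0.     0.004]
```

View pics/p2.png

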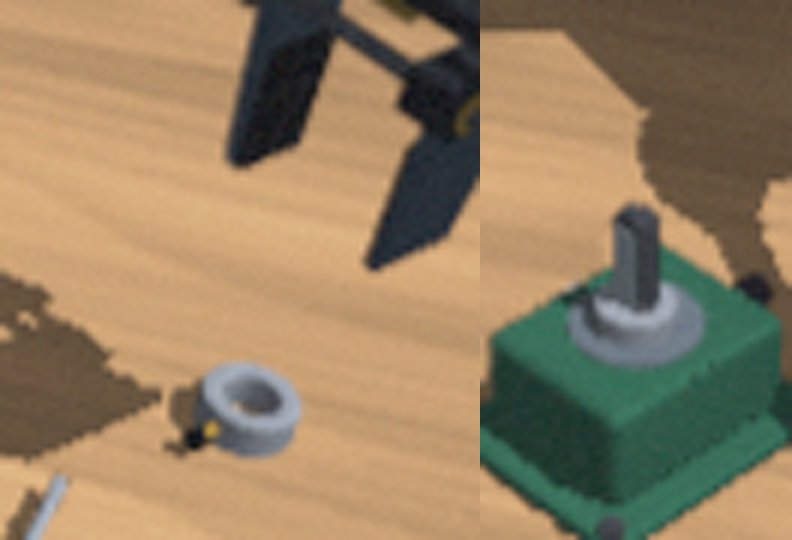

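The spindle has clicked over: its brighter flat now faces the camera side, left of centre. The collar is undisturbed, so I go down for it.

```bash
python3 jog.py '{"offsets":[[-0.0019, 0, 0.0563, 0, 0, 0], [-0.0025, 0, 0.1125, 0, 0, 0], [-0.0025, 0, 0.1438, 0, 0, 0], [-0.0025, 0, 0.1463, 0, 0, 0], [-0.0025, 0, 0.1463, 0, 0, 0], [-0.0025, 0, 0.1463, 0, 0, 0]]}'; python3 -c "
from h import *
st();delta(.5056,.257,.0215,.85)"
```

```text
time: 7.5
ee_pos: [0.5066, 0.2568, 0.0269]
tool_rot: [1.109, 2.937, 0.002]
ft_force: [-0.6, -0.1, 0.8]
finger_gap: 0.06
grip_force: 0.0
t7.50 [0.5066 0.2568 0.0269] yaw 0.849 f [-0.6 -0.1  0.8] m [ 0.04 -0.02 -0.02] gap 0.06 j [ 0.36  0.69  1.68 -0.    0.77 -0.48]
d [ 0.0009 -0.0005  0.0054] [ 0.002  0.001 -0.001]
```

In the tool's units: 0.0055 m / 0.8 = 0.0069, 0.0005 m / 0.8 = 0.0006.

```bash
python3 jog.py '{"offsets":[[0.0006, 0, 0.0069, 0, 0, 0], [0.0006, 0, 0.0069, 0, 0, 0]]}' ; python3 jog.py '{"offsets":[[0, 0, 0, 0, 0, 0], [0, 0, 0, 0, 0, 0], [0, 0, 0, 0, 0, 0], [0, 0, 0, 0, 0, 0]]}' 0.0;python3 - <<'E'
from h import *
st()
E
```

```text
time: 7.7
ee_pos: [0.5053, 0.2573, 0.0203]
tool_rot: [1.108, 2.939, 0.001]
ft_force: [-0.9, 0.9, -0.0]
finger_gap: 0.06
grip_force: 0.0
time: 8.1
ee_pos: [0.5051, 0.2572, 0.0199]
tool_rot: [1.108, 2.94, 0.0]
ft_force: [-1.3, -0.5, 5.6]
finger_gap: 0.0398
grip_force: 30.0
t8.10 [0.5051 0.2572 0.0199] yaw 0.85 f [-1.3 -0.5  5.6] m [-0.19  0.19 -0.01] gap 0.0398 j [ 0.37  0.7   1.68  0.    0.76 -0.48]
```

Grip on the collar is good: gap 39.8 mm, and its centre sits 10.9 mm below the TCP. Lift first.

In the tool's units: -0.15 m / 0.8 = -0.1875, -0.12 m / 0.8 = -0.15.

```bash
python3 jog.py '{"offsets":[[0, 0, -0.05, 0, 0, 0], [0, 0, -0.1, 0, 0, 0], [0, 0, -0.15, 0, 0, 0], [0, 0, -0.1875, 0, 0, 0], [0, 0, -0.1875, 0, 0, 0], [0, 0, -0.1875, 0, 0, 0]]}'
python3 - <<'E'
from h import *
st();delta(.5195,-.1383,.17,1.13)
E
```

```text
time: 8.7
ee_pos: [0.5051, 0.2572, 0.1699]
tool_rot: [1.108, 2.939, 0.001]
ft_force: [0.1, 0.0, -1.6]
finger_gap: 0.0395
grip_force: 30.0
t8.70 [0.5051 0.2572 0.1699] yaw 0.85 f [ 0.1  0.  -1.6] m [-0.06  0.01  0.04] gap 0.0395 j [ 0.37  0.48  1.57 -0.    1.09 -0.48]
d [-2.719e-01 -2.877e-01 -2.000e-04] [ 0.001  0.001 -0.28 ]
```

In the tool's units: -0.288 m / 0.8 = -0.36, -0.272 m / 0.8 = -0.34, -0.28 rad / 3.1416 = -0.0891.

```bash
python3 jog.py '{"offsets":[[-0.0375, -0.04, 0, 0, 0, -0.0095], [-0.0813, -0.0875, 0, 0, 0, -0.0223], [-0.125, -0.1325, 0, 0, 0, -0.0318], [-0.1688, -0.1788, 0, 0, 0, -0.0446], [-0.2125, -0.225, 0, 0, 0, -0.0573], [-0.25, -0.265, 0, 0, 0, -0.0668], [-0.2875, -0.3038, 0, 0, 0, -0.0764], [-0.3188, -0.3375, 0, 0, 0, -0.0859], [-0.34, -0.36, 0, 0, 0, -0.0891], [-0.34, -0.36, 0, 0, 0, -0.0891]]}';python3 jog.py '{"offsets":[[0, 0, 0, 0, 0, 0], [0, 0, 0, 0, 0, 0], [0, 0, 0, 0, 0, 0]]}'
python3 - <<'E'
from h import *
st();delta(.5195,-.1383,.17,1.13)
s=manip.grab_frame('scene');cv2.imwrite('pics/s3.png',s)
im=crop(s,241,165,33,30,12)
p=manip.read_state()['ee_pos']
def mark(P,c):
    q=proj('scene',np.asarray(P));x,y=((q-[208,135]+.5)*12).astype(int);cv2.circle(im,(x,y),3,c,-1);print(q)
mark(p+[0,0,-.0109],(0,0,255));a=-.44
mark(p+np.array([.034*np.cos(a),.034*np.sin(a),-.0109]),(0,255,255));mark([.5195,-.1383,.121],(255,0,255));mark([.5195,-.1383,.075],(255,0,255))
cv2.imwrite('pics/p3.png',im)
E
```

```text
time: 9.7
ee_pos: [0.5188, -0.1414, 0.1681]
tool_rot: [-0.69, -3.063, 0.0]
ft_force: [-0.1, 0.1, -0.5]
finger_gap: 0.0397
grip_force: 30.0
time: 10.0
ee_pos: [0.5191, -0.1376, 0.1694]
tool_rot: [-0.685, -3.065, -0.0]
ft_force: [0.6, 0.3, -1.7]
finger_gap: 0.0395
grip_force: 30.0
t10.00 [ 0.5191 -0.1376  0.1694] yaw 1.131 f [ 0.6  0.3 -1.7] m [ 0.01 -0.   -0.01] gap 0.0395 j [-0.37  0.45  1.64  0.    1.06 -1.5 ]
d [-0.0006 -0.0004 -0.0006] [ 0.    -0.001  0.001]
[239.73636801 159.32180616]
[229.51959521 164.92928644]
[239.63779767 171.8215435 ]
[239.81485414 186.24031848]
```

View pics/p3.png

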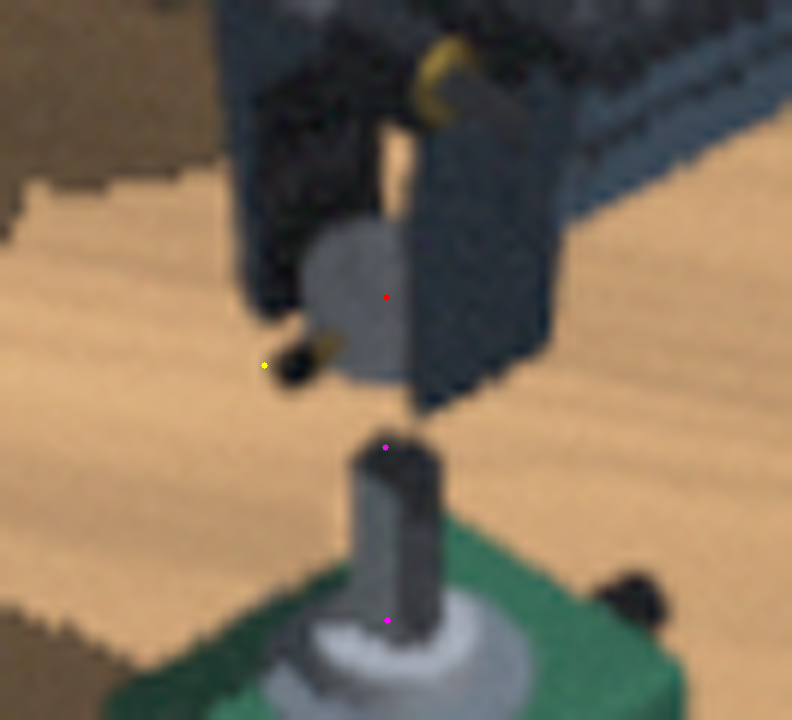

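The image offset of the spindle axis (about +10 crop px against its mark) matches that of the collar and screw, so they are coaxial to within about 0.7 mm. The screw points the same way as the flat. Lower to just above the spindle, then on in small steps while watching the force.

In the tool's units: 0.024 m / 0.8 = 0.03, -0.0006 m / 0.8 = -0.0008.

```bash
python3 jog.py '{"offsets":[[-0.0008, -0.0005, 0.0188, 0, 0, 0], [-0.0008, -0.0005, 0.03, 0, 0, 0], [-0.0008, -0.0005, 0.03, 0, 0, 0], [-0.0008, -0.0005, 0.03, 0, 0, 0], [-0.0008, -0.0005, 0.03, 0, 0, 0]]}'; python3 -c "
from h import *
st();delta(.5195,-.1383,.1089,1.13)"
```

```text
time: 10.55
ee_pos: [0.52, -0.1393, 0.1462]
tool_rot: [0.687, 3.065, -0.0]
ft_force: [0.5, -0.6, -1.1]
finger_gap: 0.0394
grip_force: 30.0
t10.55 [ 0.52   -0.1393  0.1462] yaw 1.13 f [ 0.5 -0.6 -1.1] m [ 0.02 -0.04 -0.02] gap 0.0394 j [-0.37  0.48  1.66 -0.    1.   -1.5 ]
d [0.0009 0.0007 0.0373] [0.    0.001 0.   ]
```

```bash
for i in 1 2 3; do python3 jog.py '{"offsets":[[0, 0, 0, 0, 0, 0], [0, 0, 0, 0, 0, 0]]}' | sed -n 2p; done; python3 -c "
from h import *
delta(.5195,-.1383,.1089,1.13)"
```

```text
ee_pos: [0.5199, -0.1393, 0.1461]
ee_pos: [0.5197, -0.1393, 0.1459]
ee_pos: [0.5197, -0.1393, 0.1458]
d [0.0006 0.0008 0.0369] [-0.  0. -0.]
```

In the tool's units: 0.009 m / 0.8 = 0.0113, 0.0008 m / 0.8 = 0.001.

```bash
python3 jog.py '{"offsets":[[0.0006, 0.001, 0, 0, 0, 0], [0.0006, 0.001, 0, 0, 0, 0], [0.0006, 0.001, 0.0038, 0, 0, 0], [0.0006, 0.001, 0.0075, 0, 0, 0], [0.0006, 0.001, 0.0113, 0, 0, 0], [0.0006, 0.001, 0.0113, 0, 0, 0]]}'; python3 -c "
from h import *
st();delta(.5195,-.1383,.1089,1.13)"
```

```text
time: 11.75
ee_pos: [0.5193, -0.1383, 0.1362]
tool_rot: [-0.687, -3.065, -0.0]
ft_force: [-0.7, 1.4, -2.0]
finger_gap: 0.0395
grip_force: 30.0
t11.75 [ 0.5193 -0.1383  0.1362] yaw 1.13 f [-0.7  1.4 -2. ] m [-0.02  0.06 -0.02] gap 0.0395 j [-0.37  0.49  1.67 -0.    0.98 -1.5 ]
d [-0.0002  0.      0.0273] [-0.    -0.001 -0.   ]
```

No contact force with the collar 5 mm on. Continue.

In the tool's units: 0.012 m / 0.8 = 0.015, 0.009 m / 0.8 = 0.0113.

```bash
python3 jog.py '{"offsets":[[0, 0, 0.0038, 0, 0, 0], [0, 0, 0.0075, 0, 0, 0], [0, 0, 0.0113, 0, 0, 0], [0, 0, 0.015, 0, 0, 0], [0, 0, 0.015, 0, 0, 0]]}'; python3 -c "
from h import *
st();delta(.5195,-.1383,.1089,1.13)"
```

```text
time: 12.25
ee_pos: [0.5194, -0.1383, 0.1243]
tool_rot: [-0.687, -3.065, -0.0]
ft_force: [0.7, 0.4, -0.8]
finger_gap: 0.0396
grip_force: 30.0
t12.25 [ 0.5194 -0.1383  0.1243] yaw 1.13 f [ 0.7  0.4 -0.8] m [-0.   -0.01 -0.02] gap 0.0396 j [-0.37  0.51  1.68 -0.    0.95 -1.5 ]
d [-0.0001  0.      0.0154] [-0.    -0.001  0.   ]
```

Units first: shifts go in shares of 800 mm and turns go in shares of pi rad. So 0.0154 m / 0.8 = 0.0193, 0.012 m / 0.8 = 0.015.

```bash
python3 jog.py '{"offsets":[[0, 0, 0.005, 0, 0, 0], [0, 0, 0.01, 0, 0, 0], [0, 0, 0.015, 0, 0, 0], [0, 0, 0.0193, 0, 0, 0], [0, 0, 0.0193, 0, 0, 0], [0, 0, 0.0193, 0, 0, 0]]}'; python3 jog.py '{"offsets":[[0, 0, 0, 0, 0, 0], [0, 0, 0, 0, 0, 0], [0, 0, 0, 0, 0, 0]]}'
python3 - <<'E'
from h import *
st();delta(.5195,-.1383,.1089,1.13)
s=manip.grab_frame('scene');im=crop(s,241,175,33,25,12);cv2.imwrite('pics/p4.png',im)
for P in([.5195,-.1383,.121],[.5195,-.1383,.098],[.5195,-.1383,.089],[.5195,-.1383,.075]):print((proj('scene',np.array(P))-[208,150]+.5)*12)
E
```

```text
time: 12.85
ee_pos: [0.5196, -0.1384, 0.1093]
tool_rot: [-0.687, -3.065, -0.0]
ft_force: [-0.1, -0.9, -0.8]
finger_gap: 0.0396
grip_force: 30.0
time: 13.15
ee_pos: [0.5197, -0.1384, 0.1095]
tool_rot: [0.687, 3.065, -0.0]
ft_force: [-0.1, 1.0, -1.6]
finger_gap: 0.0393
grip_force: 30.0
t13.15 [ 0.5197 -0.1384  0.1095] yaw 1.13 f [-0.1  1.  -1.6] m [0.02 0.   0.05] gap 0.0393 j [-0.37  0.53  1.7   0.    0.91 -1.5 ]
d [ 0.0002 -0.      0.0006] [0. 0. 0.]
[385.65357199 267.85852199]
[386.73229274 355.70524928]
[387.14539895 389.34697607]
[387.77824968 440.88382174]
```

View pics/p4.png

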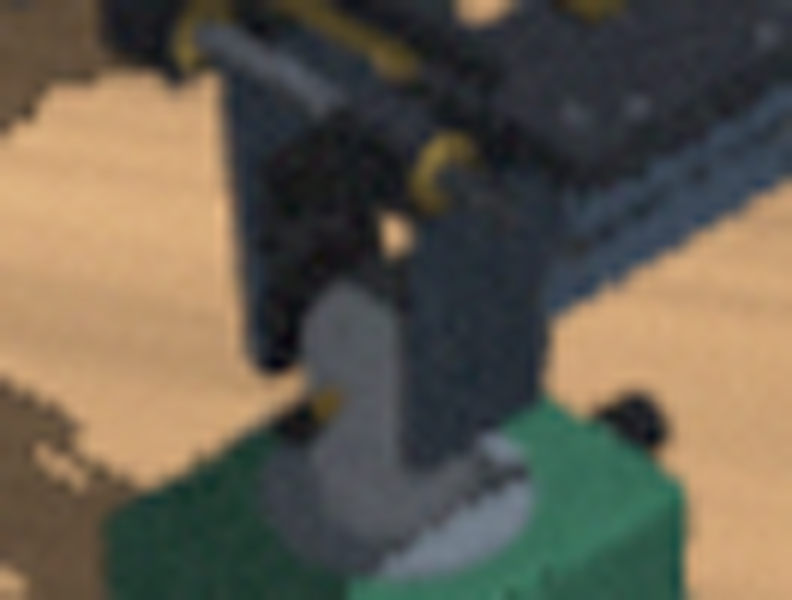

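The collar is round the spindle with its screw (crop (325,400)) facing the flat. It is level, clear of the boss, under no contact load, and within 1 mm of half-way along the flat. Handing in while still gripping.

```bash
python3 -c "
from rig import manip
print(manip.finish_job())"
```

```text
the job is handed in; nothing more can be done
None
```

I turned the spindle past its detent into the working notch and handed the job in at about 13 s, still holding the collar level over the spindle, about half-way along the flat (within 1 mm) with its screw facing the flat; no verdict was returned.

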